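Set out the tea set for the saleroom viewing

TASK

Set out the tea set on the grey felt mat for the viewing. First move the brass candlestick off the mat and stand it in the middle of the round slate disc; then slide the wooden teapot stand across the table, without lifting it, squarely into its outline on the mat with its tab in the tab outline; then stand the teapot in the middle of the stand. Stand every tankard on the pale line along the middle of the mat, with the teapot's spout and all the tankard handles pointing straight at the mat's broad black border, and leave the other goods alone.

Things in the scene. Friction and masses are not known exactly. Their poses are not given: they have to be found in the camera images.
- mat: thin grey felt mat, 150 (its x) by 520 mm (its y), fixed; origin at its centre; things stand and slide on it at z = 0. A broad black border (22 mm) runs along its +x long edge. Near its -y end a pale outline: a 116 mm square with a small tab outline on its -y side. A pale line runs along mat x = 0 from y = -90 to +250 mm: the tankards' line.
- mat_square (a point): centre of the square outline on the mat, at mat (0, -165) mm; axes as the mat's. The stand belongs here with its tab along mat -y.
- mat_row (a point): middle of the pale line for the tankards, at mat (0, +80) mm; axes as the mat's.
- disc: round slate disc, 110 mm across, 5 mm thick, fixed to the table; origin at the centre of its underside.
- candlestick: brass candlestick, 146 mm tall, round foot 76 mm across, plain stem 22 mm in diameter from 66 to 132 mm up, cup on top 38 mm across, 0.4 kg; origin at the centre of its underside, z up. At the start it stands on the mat's square.
- stand: flat dark wooden teapot stand: a square plate 110 x 110 x 14 mm with a tab 24 mm wide (x), 14 mm thick, that sticks out of the middle of its -y side to 102 mm from the plate's centre, about 0.45 kg; origin at the centre of the plate's underside, z up. It can be slid by gripping the tab from above.
- stand_tab (a point): grip point in the stand's tab, 85 mm from the plate's centre along stand -y, half way up (7 mm); axes as the stand's.
- teapot: pewter teapot, body 92 mm across, foot 70 mm across, 109 mm tall, about 0.4 kg; origin at the centre of its underside, z up. Spout along +x (tip 80 mm out), handle loop along -x (to 77 mm). On top a fixed upright wooden fin to lift it by: 36 mm along x, 16 mm thick along y, from 81 to 109 mm up, centred on the axis.
- teapot_spout (a point): tip of the teapot's spout, at teapot (80, 0, 75) mm.
- mug1: pewter tankard, open on top, 60 mm across (58 mm at the rim), 90 mm tall, 0.18-0.35 kg; origin at the centre of its underside, z up; its one handle sticks out along +x to 58 mm from the axis (10 mm thick, 17-81 mm up). Three or four of mug1-mug4 are present. Yaw is free at the start.
- mug1_handle (a point): middle of the handle of mug1, at its (55, 0, 55) mm.
- mug2: pewter tankard, open on top, 60 mm across (58 mm at the rim), 90 mm tall, 0.18-0.35 kg; origin at the centre of its underside, z up; its one handle sticks out along +x to 58 mm from the axis (10 mm thick, 17-81 mm up). Three or four of mug1-mug4 are present. Yaw is free at the start.
- mug2_handle (a point): middle of the handle of mug2, at its (55, 0, 55) mm.
- mug3: pewter tankard, open on top, 60 mm across (58 mm at the rim), 90 mm tall, 0.18-0.35 kg; origin at the centre of its underside, z up; its one handle sticks out along +x to 58 mm from the axis (10 mm thick, 17-81 mm up). Three or four of mug1-mug4 are present. Yaw is free at the start.
- mug3_handle (a point): middle of the handle of mug3, at its (55, 0, 55) mm.
- mug4: pewter tankard, open on top, 60 mm across (58 mm at the rim), 90 mm tall, 0.18-0.35 kg; origin at the centre of its underside, z up; its one handle sticks out along +x to 58 mm from the axis (10 mm thick, 17-81 mm up). Three or four of mug1-mug4 are present. Yaw is free at the start.
- mug4_handle (a point): middle of the handle of mug4, at its (55, 0, 55) mm.
- tin: bystander: dark round tin, 90 mm across, 100 mm tall; origin under its centre.
- casket: bystander: small wooden casket, 110 x 160 x 70 mm; origin under its centre.
- dish: bystander: blue bowl, 150 mm across, 50 mm tall; origin under its centre.

How it is judged:
On the way, in this order (a step that is already met when the one before it is completed fails the run):
1. the candlestick stands upright on the slate disc (horizontal distance between candlestick and disc below 0.025 m and angle between candlestick's own z axis and vertical below 0.1 rad and height (world z) of candlestick below 0.012 m and linear speed of candlestick below 0.03 m/s), for 0.2 s.
2. the stand lies squarely in its outline on the mat (horizontal distance between stand and mat_square below 0.015 m and angle between the y axis of stand and the y axis of mat, either way round below 0.14 rad and y of stand_tab in the frame of mat below -0.225 m and height (world z) of stand below 0.004 m and linear speed of stand below 0.03 m/s), for 0.2 s.
3. the teapot stands on the stand, spout towards the black border (horizontal distance between teapot and stand below 0.025 m and height (world z) of teapot between 0.01 and 0.02 m and angle between teapot's own z axis and vertical below 0.1 rad and angle between the x axis of teapot and the x axis of mat, either way round below 0.26 rad and x of teapot_spout in the frame of mat above 0.03 m and linear speed of teapot below 0.03 m/s), for 0.2 s.
At the end, for the whole second after the job is handed in: All upright, at rest: candlestick within 25 mm of disc centre; stand flat, within 15 mm and 8 deg of its outline, tab to mat -y; teapot within 25 mm of stand centre; each tankard within 25 mm of the pale line, mat y -90 to 250 mm; spout and handles within 15 deg of mat +x; bystanders unmoved (all of step 1 and all of step 2 and all of step 3 and x of mug1 in the frame of mat between -0.025 and 0.025 m and y of mug1 in the frame of mat between -0.09 and 0.25 m and height (world z) of each of mug1, mug2, mug3, mug4 below 0.006 m and angle between each of mug1, mug2, mug3, mug4's own z axis and vertical below 0.1 rad and angle between the x axis of each of mug1, mug2, mug3, mug4 and the x axis of mat, either way round below 0.26 rad and x of each of mug1_handle, mug2_handle, mug3_handle, mug4_handle in the frame of mat above 0.02 m and linear speed of each of mug1, mug2, mug3, mug4 below 0.03 m/s and x of mug2 in the frame of mat between -0.025 and 0.025 m and y of mug2 in the frame of mat between -0.09 and 0.25 m and x of mug3 in the frame of mat between -0.025 and 0.025 m and y of mug3 in the frame of mat between -0.09 and 0.25 m and x of mug4 in the frame of mat between -0.025 and 0.025 m and y of mug4 in the frame of mat between -0.09 and 0.25 m); the robot touches nothing.
It fails at once if the stand is lifted off the table (height (world z) of stand above 0.012 m).
It fails at once if the tin, the wooden casket or the blue dish is disturbed (distance of any of tin, casket, dish from where it was at the start of the episode above 0.03 m).
Of mug1, mug2, mug3, mug4 only 3 to 4 are there at a start; the rules pass over those that are not, and their reading is None.
At some moment in a run one of mug1, mug2, mug3, mug4 may be knocked a few centimetres aside while the robot is not near it.
It also fails if it takes over 210 s, if anything falls off the work surface, if the arm or the gripper's body presses on something with over 40 N, if the wrist force passes 120 N, or if a joint passes its speed limit or range.

ROBOT

A 7-joint arm with a two-finger parallel gripper is mounted at the origin on the work surface. World frame = base frame: x ahead of the robot, y to its left, z up, the work surface at z = 0. Lengths are in m, angles in rad, forces in N, time in s.
With the tool pointing down it reaches from about 0.425 to 0.875 m from the base axis. Payload 4.7 kg.
Tool frame: the origin (TCP) lies midway between the tips of the shut fingers; the grasp point (between the pads) lies 19 mm behind it; z points along the fingers, y is the line along which they close (so a half turn about z gives the same grasp; the last joint's range is limited). The gripper opens to 87 mm and grips with 3 to 60 N. Pads are 19 mm wide; open, the fingers measure 117 mm over their backs; the gripper's body (75 mm by 190 mm) begins 51 mm behind the grasp point.
Start: joints at [1.181, 0.321, -0.07, 1.45, 0.023, 1.371, -0.057], TCP at [0.255, -0.598, 0.223] pointing down, gripper open.
Joint ranges: [-2.86, 2.86], [-0.3, 2.09], [-1.38, 1.24], [0.06, 2.45], [-1.56, 4.7], [0.09, 2.05], [-2.69, 2.69]. Speed limits (rad/s): [2.57, 2.57, 3.14, 3.14, 3.14, 3.14, 3.14].

INTERFACE

Orientations are given as a rotation vector (axis times angle).
In Python, from bench import ctrl, viewer, workorder gives the robot as it stands (ctrl), with the cameras (viewer) and the job (workorder).
- The arm moves only by the shell command python3 inch.py 'ROWS' [FORCE]. ROWS is rows parted by semicolons, their numbers by spaces, 1 to 20 of them, each of 5 numbers: dx, dy, dz in m, then a turn about the tool's z in rad, then the opening from 0.0 (shut) to 1.0 (fully open); each row is the pose to reach, as a shift and turn from the pose commanded when the command began, along the tool's axes at that moment; what a row does not reach only later rows make up. A row lasts 1/10 s, in which the tool goes at most 0.05 m and 0.15 rad, less where a joint would pass 70% of its speed; a pose out of reach is approached as far as the arm can. The fingers move at their own pace and stop on an object; FORCE is the grip in N (left out, the last holds). Time passes only in rows, so rows that do not move let the fingers close. It prints the time, the measured TCP pose, the force, the opening and the grip force at its end.
- ctrl.get_state(): the state, without advancing time (a new reading comes with each control period).
- viewer.get_image(name): name is "scene" or "top" or "wrist"; returns the picture (384x512x3 uint8, red, green, blue); there is no depth.
- viewer.camera_model(name): a dict with "vertical_fov" (degrees; the focal length in pixels is half the picture's height over the tangent of half this angle, whatever the lens; pixels are square), "cx", "cy" (the principal point, pixels), "k1" (the pictures are not rectified: a ray, as slopes to the right and down, at radius r is drawn at 1 + k1 r^2 times it, then the intrinsics apply), "rvec" (rotation vector, rad) and "tvec" (3), from world to camera coordinates, as OpenCV has them; the wrist camera has in their place "hand_eye" (4x4, takes a point from camera to tool coordinates, whose origin is the TCP and whose axes are the flange's). Camera axes: x right, y down, z forward; pixel columns grow to the right and rows downward; lengths in m; the calibration is good to about 2 mm. A picture is of the moment at which its call begins: read the wrist's pose just before it. camera_model takes no time and is no camera call.
- workorder.close_job(): hands the job in; it is judged then, once.
The state is a dict: "time": time; "joint_positions": joint angles; "qd": joint speeds; "joint_torque": joint torques, N m; "position": TCP position; "tool_rot": TCP orientation; "ft_force": force on the tool from outside, world axes, zero at the start; "torque": the same for the moment, N m; "grip_width": opening from 0.0 (shut) to 1.0 (fully open); "grip_force": force on a finger pad.
Only numpy, scipy, OpenCV 4.12 (cv2) and the standard library are available. Lean on these libraries where they do the work, as an engineer would, in place of code of your own. Each camera call takes 0.05 s, during which the arm holds its last target. There are 200 camera calls.

## Working session

There is one attempt and no reset: what is moved stays moved. The work goes in short steps, Python scripts to look and compute and a shell command to move; the robot and the scene stay as the last step left them, time stands still between calls to the robot, and variables do not carry over. Pictures are saved under pics/ and viewed, at most 14 in all, crops included, and the job is handed in when it is done.

```bash
ls; mkdir -p pics; cat > h.py <<'E'
import numpy as np,cv2
from scipy.spatial.transform import Rotation as R
from bench import ctrl, viewer, workorder
def cam(name,st=None):
    m=viewer.camera_model(name)
    f=192/np.tan(np.radians(m["vertical_fov"])/2)
    K=np.array([[f,0,m["cx"]],[0,f,m["cy"]],[0,0,1]])
    if "hand_eye" in m:
        st=st or ctrl.get_state()
        T=np.eye(4);T[:3,:3]=R.from_rotvec(st["tool_rot"]).as_matrix();T[:3,3]=st["position"]
        W=np.linalg.inv(T@np.array(m["hand_eye"]))
        Rm,t=W[:3,:3],W[:3,3]
    else: Rm=R.from_rotvec(np.array(m["rvec"]).ravel()).as_matrix();t=np.array(m["tvec"]).ravel()
    return K,np.array([m["k1"],0,0,0.]),Rm,t
def ray(c,uv):
    K,d,Rm,t=c
    p=cv2.undistortPoints(np.array(uv,float).reshape(-1,1,2),K,d).reshape(-1,2)
    return -Rm.T@t,np.c_[p,np.ones(len(p))]@Rm
def onplane(c,uv,z):
    o,v=ray(c,uv); return o+v*((z-o[2])/v[:,2])[:,None]
def proj(c,P):
    K,d,Rm,t=c
    return cv2.projectPoints(np.array(P,float).reshape(-1,1,3),cv2.Rodrigues(Rm)[0],t,K,d)[0].reshape(-1,2)
def shot(name,fn=None):
    st=ctrl.get_state();im=viewer.get_image(name)
    if fn: cv2.imwrite(f"pics/{fn}.png",cv2.cvtColor(im,cv2.COLOR_RGB2BGR))
    return im,cam(name,st)
E
python3 - <<'E'
from h import *
import cv2
for n in("scene","top"):
    im,c=shot(n,n+"0"); print(n,-c[2].T@c[3],c[0][0,0],c[1][0])
a=cv2.imread("pics/top0.png");cv2.imwrite("pics/top0b.png",cv2.resize(a,(800,600)))
print(ctrl.get_state())
print(viewer.camera_model("wrist"))
E
```

```text
bench.py
inch.py
pics
scene [ 1.27568925 -0.15358632  1.26135146] 378.63289495043676 -0.10528654551287009
top [0.35164081 0.01918546 1.21363133] 352.1533601156892 -0.0034469070093264
{'time': 0.1, 'joint_positions': array([ 1.18111597,  0.32173755, -0.07007779,  1.4515528 ,  0.02264639,
        1.37077037, -0.05691936]), 'qd': array([ 1.61815786e-04, -1.97585795e-03, -4.08876296e-04, -4.81384996e-03,
       -2.61455036e-04, -8.32405836e-05,  2.61897160e-04]), 'joint_torque': array([ 8.20766695e-05, -4.92570519e+01, -4.05620914e-01, -3.13397884e+01,
       -6.41585304e-02,  3.94475518e-02,  7.94792959e-05]), 'position': array([ 0.25512971, -0.59731052,  0.22157829]), 'tool_rot': array([-3.07619970e+00, -6.29650263e-01,  7.42139825e-04]), 'ft_force': array([0.00388611, 0.18232263, 0.06743244]), 'torque': array([ 0.02340013, -0.02627128,  0.04490554]), 'grip_force': 0.0, 'grip_width': 1.0010631417621942}
{'vertical_fov': 64.91480439475976, 'cx': 252.9772240762894, 'cy': 194.4734128559256, 'k1': -0.03693394052459341, 'hand_eye': array([[ 1.89086100e-04, -9.66928422e-01, -2.55047821e-01,
         6.93870575e-02],
       [ 9.99999965e-01,  1.35404246e-04,  2.28035194e-04,
         3.28120866e-04],
       [-1.85959152e-04, -2.55047855e-01,  9.66928414e-01,
        -1.62930762e-01],
       [ 0.00000000e+00,  0.00000000e+00,  0.00000000e+00,
         1.00000000e+00]])}
```

View pics/top0b.png

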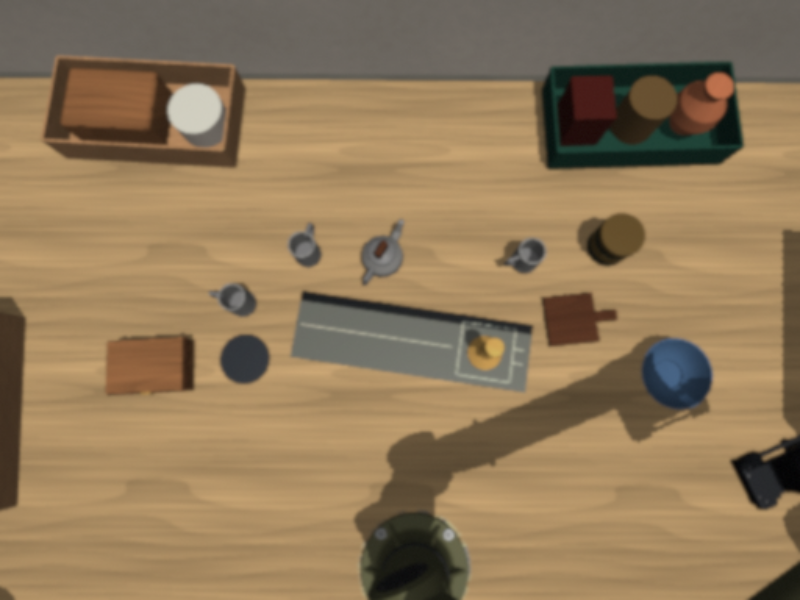

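View pics/scene0.png

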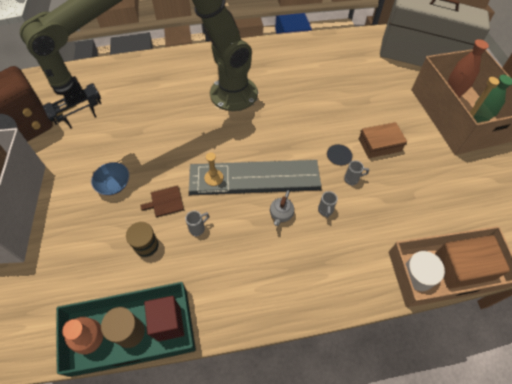

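The top view (800 px scale) shows three tankards at (235,298), (304,247) and (528,255), the teapot at (382,255), the stand at (572,320) with its tab to the right, the candlestick at (486,350) and the disc at (245,359). The black border is on the side away from the robot. Next I'll measure them from colour masks.

```bash
python3 - <<'E'
from h import *
im=cv2.cvtColor(cv2.imread("pics/top0.png"),cv2.COLOR_BGR2RGB);c=cam("top")
hsv=cv2.cvtColor(im,cv2.COLOR_RGB2HSV).astype(int)
for n,(x,y) in dict(mat=(340,330),wood=(450,300),stand=(570,320),mug=(304,247),tea=(382,260),disc=(245,359),border=(400,307),shadow=(590,390)).items():
    print(n,hsv[int(y*.64),int(x*.64)],end=' ')
print()
def blob(mask,box,z,name):
    m=np.zeros(mask.shape,np.uint8);x0,y0,x1,y1=[int(v*.64) for v in box];m[y0:y1,x0:x1]=mask[y0:y1,x0:x1]
    cs=cv2.findContours(m,cv2.RETR_EXTERNAL,cv2.CHAIN_APPROX_NONE)[0]
    k=max(cs,key=cv2.contourArea);P=onplane(c,k.reshape(-1,2),z)[:,:2]
    r=cv2.minAreaRect((P*1000).astype(np.float32));ci=cv2.minEnclosingCircle((P*1000).astype(np.float32))
    print(name,'rect',np.round(r[0]),np.round(r[1]),round(r[2],1),'circ',np.round(ci[0]),round(ci[1])); print(np.round(cv2.boxPoints(r)).tolist())
    return P
S,V,H=hsv[...,1],hsv[...,2],hsv[...,0]
grey=(S<75).astype(np.uint8)
blob(grey,(280,280,545,400),0,'mat')
blob(grey,(210,325,280,390),.005,'disc')
blob(grey,(280,215,330,270),.045,'mugB');blob(grey,(200,270,265,318),.045,'mugA');blob(grey,(500,230,552,278),.045,'mugC')
blob(grey,(350,210,415,290),.06,'teapot')
blob((V<110).astype(np.uint8),(535,285,625,350),.014,'stand')
blob(((H>95)&(S>90)).astype(np.uint8),(630,320,730,420),.05,'dish')
blob(((H>15)&(H<30)&(S>140)&(V>130)).astype(np.uint8),(460,335,510,372),.1,'candle')
cv2.imwrite("pics/c1.png",cv2.resize(cv2.cvtColor(im[125:265,120:420],cv2.COLOR_RGB2BGR),(800,373),interpolation=cv2.INTER_CUBIC))
E
```

```text
mat [ 28  28 147] wood [ 17 109 176] stand [ 10 152  82] mug [  0   4 123] tea [ 10   6 134] disc [109  35  59] border [17 75 65] shadow [ 18 110  95] 
mat rect [472.  11.] [520. 148.] 82.0 circ [466.  11.] 266
[[363.0, -237.0], [509.0, -257.0], [581.0, 258.0], [435.0, 279.0]]
disc rect [429. 377.] [103. 103.] 29.1 circ [430. 377.] 53
[[359.0, 397.0], [409.0, 307.0], [499.0, 358.0], [450.0, 447.0]]
mugB rect [674. 252.] [94. 65.] 16.5 circ [678. 238.] 48
[[619.0, 270.0], [638.0, 207.0], [728.0, 234.0], [709.0, 296.0]]
mugA rect [558. 396.] [101.  61.] 51.4 circ [552. 401.] 53
[[502.0, 376.0], [550.0, 337.0], [613.0, 417.0], [565.0, 455.0]]
mugC rect [ 657. -240.] [60. 92.] 45.5 circ [ 660. -235.] 48
[[603.0, -229.0], [669.0, -293.0], [711.0, -250.0], [646.0, -186.0]]
teapot rect [661.  75.] [ 85. 146.] 88.3 circ [661.  74.] 82
[[587.0, 35.0], [733.0, 31.0], [735.0, 116.0], [590.0, 120.0]]
stand rect [ 526. -358.] [106. 156.] 6.6 circ [ 525. -352.] 85
[[464.0, -287.0], [482.0, -442.0], [587.0, -430.0], [569.0, -275.0]]
dish rect [ 405. -545.] [135. 136.] 71.6 circ [ 406. -544.] 70
[[320.0, -587.0], [449.0, -630.0], [491.0, -502.0], [362.0, -459.0]]
candle rect [ 441. -137.] [59. 59.] 79.2 circ [ 441. -140.] 33
[[406.0, -160.0], [464.0, -171.0], [476.0, -113.0], [418.0, -102.0]]
```

View pics/c1.png

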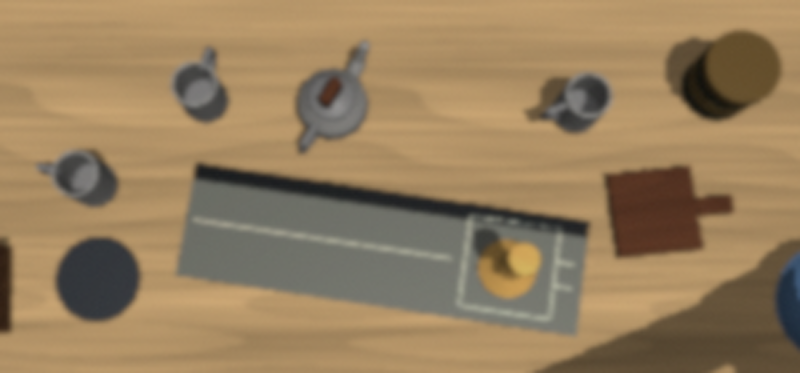

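The crop confirms the layout: mat yaw about -8°, stand tab towards -y, and the candlestick on the square at crop (510,270). I'll move above the mat for a wrist view.

```bash
cat >> h.py <<'E'
def yaw(st=None):
    st=st or ctrl.get_state();M=R.from_rotvec(st["tool_rot"]).as_matrix();return np.arctan2(M[1,0],M[0,0])
def to(x,y,z,deg=None,half=False):
    """print shift in tool axes to world TCP target with tool-x yaw deg (mod 180 if half)"""
    st=ctrl.get_state();M=R.from_rotvec(st["tool_rot"]).as_matrix()
    d=M.T@(np.array([x,y,z])-st["position"]);a=yaw(st)
    t=0 if deg is None else -(np.radians(deg)-a);p=np.pi if half else 2*np.pi
    t=(t+p/2)%p-p/2
    print("d",np.round(d,4),"turn",round(t,3),"| now yaw",round(np.degrees(a),1),"pos",np.round(st["position"],4),"q7",round(st["joint_positions"][6],2),"rows>=",int(max(np.linalg.norm(d)/.05,abs(t)/.15))+1)
E
python3 -c "
from h import *
to(.42,0,.42,0)"
```

```text
d [ 0.3863 -0.4848 -0.1977] turn 0.404 | now yaw 23.1 pos [ 0.2551 -0.5973  0.2216] q7 -0.06 rows>= 14
```

```bash
python3 inch.py '0 0 -0.1 0 1;0 0 -0.19 0 1;0.05 -0.06 -0.19 0.1 1;0.1 -0.12 -0.19 0.2 1;0.15 -0.18 -0.19 0.3 1;0.2 -0.25 -0.19 0.4 1;0.25 -0.31 -0.19 0.4 1;0.3 -0.37 -0.19 0.4 1;0.35 -0.44 -0.19 0.4 1;0.385 -0.485 -0.195 0.405 1;0.385 -0.485 -0.195 0.405 1;0.385 -0.485 -0.195 0.405 1;0.385 -0.485 -0.195 0.405 1;0.385 -0.485 -0.195 0.405 1;0.385 -0.485 -0.195 0.405 1;0.385 -0.485 -0.195 0.405 1;0.385 -0.485 -0.195 0.405 1;0.385 -0.485 -0.195 0.405 1'
python3 - <<'E'
from h import *
shot("wrist","w1");to(.44,-.15,.3,0)
a=cv2.imread("pics/w1.png");cv2.imwrite("pics/w1b.png",cv2.resize(a,(800,600)))
E
```

```text
time: 1.9
position: [0.4186, -0.002, 0.4171]
tool_rot: [3.141, -0.006, -0.001]
ft_force: [0.7, -1.0, -0.4]
grip_width: 0.997
grip_force: 0.0
d [0.0221 0.1478 0.1171] turn -0.004 | now yaw -0.2 pos [ 0.4186 -0.0022  0.4172] q7 -1.49 rows>= 4
```

View pics/w1b.png

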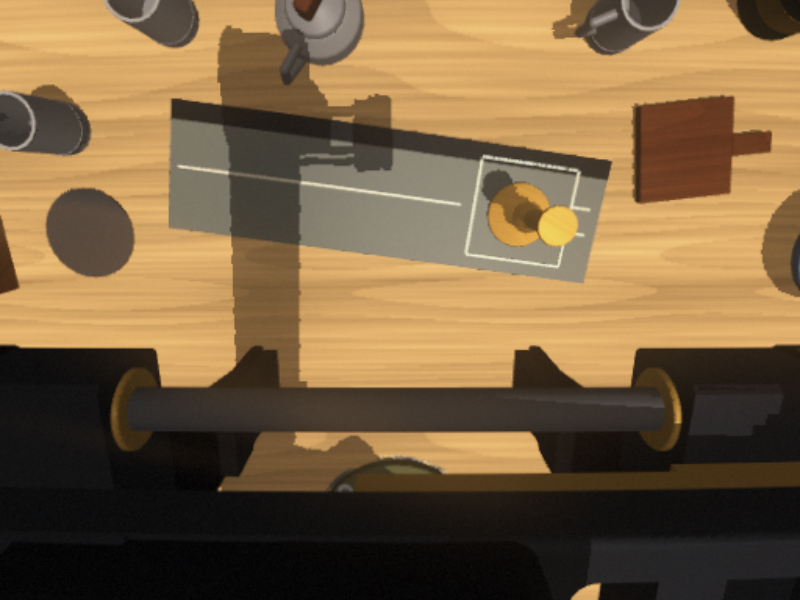

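The wrist view is sharp (800 px): mat corners (172,99), (611,161), (584,283), (169,228); candle cup (557,226) and foot (519,214); disc (90,232); stand plate corners near (636,106)–(731,193).

```bash
python3 - <<'E'
from h import *
c=cam("wrist")
P=lambda uv,z:np.round(onplane(c,(np.array(uv)+.5)*.64-.5,z)[:,:2]*1000,1)
m=P([(172,99),(611,161),(584,283),(169,228)],0);print('mat',m.tolist(),m.mean(0))
s=P([(483,157),(579,171),(559,266),(466,254)],0);print('sq',s.tolist(),s.mean(0))
print('line',P([(178,166),(461,205)],0).tolist())
print('cup',P([(557,225)],.146),'foot',P([(519,214)],.008),'disc',P([(90,232)],.005))
s=P([(641,106),(734,97),(731,193),(642,202)],.014);print('stand',s.tolist(),s.mean(0),'tabend',P([(771,141)],.014))
im=cv2.imread("pics/w1.png");h=cv2.cvtColor(im,cv2.COLOR_BGR2HSV).astype(int)
k=((h[...,1]>170)&(h[...,2]>190)).astype(np.uint8);k[:, :330]=0;k[200:]=0;k[:120]=0;k[:,380:]=0
print(cv2.connectedComponentsWithStats(k)[2:])
E
```

```text
mat [[581.4, 255.5], [510.0, -259.2], [361.5, -240.6], [432.9, 276.4]] [471.45    8.025]
sq [[514.0, -106.1], [498.3, -221.7], [383.3, -206.9], [398.7, -89.7]] [ 448.575 -156.1  ]
line [[506.3, 256.7], [458.3, -81.7]]
cup [[ 447.8 -150.6]] foot [[ 448.1 -150.6]] disc [[429.5 373.9]]
stand [[569.9, -281.6], [581.3, -389.1], [474.0, -402.8], [462.8, -295.4]] [ 522.    -342.225] tabend [[ 534.  -441.8]]
(array([[     0,      0,    512,    384, 196434],
       [   330,    120,     21,     15,    128],
       [   347,    137,      1,      1,      1],
       [   345,    141,      1,      1,      1],
       [   330,    147,     15,      8,     34],
       [   343,    149,      1,      1,      1],
       [   330,    151,      4,      3,      6],
       [   346,    152,      1,      1,      1],
       [   331,    155,      1,      2,      2]], dtype=int32), array([[255.42535915, 191.55291345],
       [340.9453125 , 125.140625  ],
       [347.        , 137.        ],
       [345.        , 141.        ],
       [336.70588235, 150.14705882],
       [343.        , 149.        ],
       [331.16666667, 152.33333333],
       [346.        , 152.        ],
       [331.        , 155.5       ]]))
```

Candle at (448,-151), with foot and cup agreeing. Going down to the stem.

```bash
python3 -c "
from h import *
to(.448,-.151,.087,0)"; python3 inch.py '0.01 0.05 0 0 1;0.02 0.1 0 0 1;0.03 0.149 0 0 1;0.03 0.149 0.05 0 1;0.03 0.149 0.1 0 1;0.03 0.149 0.15 0 1;0.03 0.149 0.2 0 1;0.03 0.149 0.25 0 1;0.03 0.149 0.3 0 1;0.03 0.149 0.33 0 1;0.03 0.149 0.33 0 1;0.03 0.149 0.33 0 1;0.03 0.149 0.33 0 0.1;0.03 0.149 0.33 0 0.1;0.03 0.149 0.33 0 0.1;0.03 0.149 0.33 0 0.1;0.03 0.149 0.33 0 0.1;0.03 0.149 0.33 0 0.1' 30; python3 -c "
from h import *
to(.4295,.3745,.20,0);to(.4295,.3745,.093,0)"
```

```text
d [0.0303 0.1487 0.3301] turn -0.004 | now yaw -0.2 pos [ 0.4186 -0.0022  0.4172] q7 -1.49 rows>= 8
time: 3.75
position: [0.4487, -0.1495, 0.0877]
tool_rot: [3.141, -0.002, 0.0]
ft_force: [-0.2, 0.3, 0.0]
grip_width: 0.536
grip_force: 0.0
d [-0.0198 -0.524  -0.1124] turn -0.001 | now yaw -0.1 pos [ 0.4487 -0.1495  0.0877] q7 -1.35 rows>= 11
d [-0.0198 -0.524  -0.0054] turn -0.001 | now yaw -0.1 pos [ 0.4487 -0.1495  0.0877] q7 -1.35 rows>= 11
```

```bash
python3 inch.py '0 0 0 0 0;0 0 0 0 0;0 0 0 0 0;0 0 0 0 0;0 0 0 0 0;0 0 0 0 0;0 0 -0.02 0 0;0 0 -0.05 0 0;0 -0.01 -0.05 0 0;0 -0.03 -0.05 0 0' 30; python3 -c "
from h import *
to(.4295,.3745,.0938,0)"
```

```text
time: 4.75
position: [0.4486, -0.1201, 0.137]
tool_rot: [3.141, -0.006, 0.001]
ft_force: [0.4, 0.5, -5.4]
grip_width: 0.306
grip_force: 29.9
d [-0.0212 -0.4945  0.043 ] turn -0.004 | now yaw -0.2 pos [ 0.4486 -0.1201  0.137 ] q7 -1.37 rows>= 10
```

```bash
python3 inch.py '0 -0.03 0 0 0;0 -0.07 0 0 0;0 -0.11 0 0 0;0 -0.15 0 0 0;0 -0.19 0 0 0;0 -0.23 0 0 0;0 -0.27 0 0 0;-0.01 -0.31 0 0 0;-0.015 -0.35 0 0 0;-0.02 -0.39 0 0 0;-0.021 -0.43 0 0 0;-0.021 -0.46 0 0 0;-0.021 -0.48 0 0 0;-0.021 -0.494 0 0 0;-0.021 -0.494 0 0 0;-0.021 -0.494 0 0 0;-0.021 -0.494 0.02 0 0;-0.021 -0.494 0.03 0 0;-0.021 -0.494 0.036 0 0;-0.021 -0.494 0.036 0 0';python3 -c "
from h import *
to(.4295,.3745,.0932,0)
shot('wrist','w2')"
```

```text
time: 6.75
position: [0.4277, 0.3732, 0.1004]
tool_rot: [3.14, -0.003, -0.003]
ft_force: [0.3, 0.0, -5.3]
grip_width: 0.305
grip_force: 30.0
d [ 0.0018 -0.0013  0.0072] turn -0.002 | now yaw -0.1 pos [0.4277 0.3732 0.1004] q7 -2.59 rows>= 1
```

View pics/w2.png

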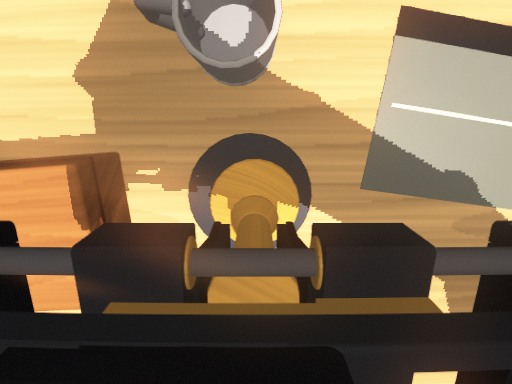

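The foot (centre about (254,200)) is over the disc (centre about (250,195)). I'll lower and watch for contact.

```bash
python3 inch.py '0.002 0.001 0.004 0 0;0.002 0.001 0.006 0 0;0.002 0.001 0.007 0 0;0.002 0.001 0.0075 0 0;0.002 0.001 0.0075 0 0';  python3 inch.py '0 0 0 0 0.6;0 0 0 0 0.6;0 0 0 0 0.6;0 0 0 0 0.6;0 0 0 0 0.6;0 0 -0.03 0 0.8;0 0 -0.08 0 1;0 0 -0.13 0 1;0 0 -0.18 0 1;0 0 -0.22 0 1;0 0 -0.26 0 1;0 0 -0.29 0 1;0 0 -0.29 0 1'; python3 -c "
from h import *
shot('top','t2')
im,c=shot('wrist','w3')
to(.42,0,.42,0)
to(.53,-.42,.1,-83,True); to(.53,-.42,.1,6,True); print(ctrl.get_state()['joint_positions'])"
```

```text
time: 7.3
position: [0.4302, 0.3736, 0.0941]
tool_rot: [-3.142, 0.002, 0.0]
ft_force: [-0.5, -0.5, -6.1]
grip_width: 0.309
grip_force: 30.0
time: 8.6
position: [0.431, 0.3754, 0.3889]
tool_rot: [-3.136, 0.001, -0.01]
ft_force: [-0.2, 1.3, -0.8]
grip_width: 0.997
grip_force: 0.0
d [-0.0099  0.3739 -0.0358] turn -0.001 | now yaw -0.0 pos [0.4303 0.3739 0.3844] q7 -2.48 rows>= 8
d [0.1001 0.794  0.284 ] turn 1.448 | now yaw -0.0 pos [0.4303 0.3739 0.3844] q7 -2.48 rows>= 17
d [0.1001 0.794  0.284 ] turn -0.106 | now yaw -0.0 pos [0.4303 0.3739 0.3844] q7 -2.48 rows>= 17
[ 0.06364167  0.23394768 -1.00427805  1.34281548  0.19823336  1.66848212
 -2.47988111]
```

View pics/w3.png

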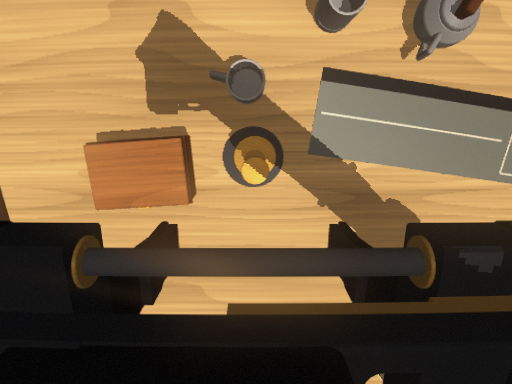

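Candlestick is standing in the disc (foot (254,157), disc (253,156)). Next, above the stand with the tool turned to yaw 97° (closing across the tab).

```bash
python3 inch.py '0 0.05 0 -0.1 1;0 0.1 0 -0.25 1;0 0.15 0 -0.4 1;0 0.2 0 -0.55 1;0 0.25 0 -0.7 1;0.02 0.3 0 -0.85 1;0.03 0.35 0 -1 1;0.04 0.4 0 -1.15 1;0.05 0.45 0 -1.3 1;0.06 0.5 0 -1.45 1;0.07 0.55 0 -1.6 1;0.08 0.6 0.02 -1.69 1;0.09 0.65 0.04 -1.69 1;0.1 0.7 0.06 -1.69 1;0.1 0.75 0.08 -1.69 1;0.1 0.79 0.1 -1.69 1;0.1 0.79 0.1 -1.69 1;0.1 0.79 0.1 -1.69 1;0.1 0.79 0.1 -1.69 1;0.1 0.79 0.1 -1.69 1'; python3 - <<'E'
from h import *
st=ctrl.get_state();im,c=shot('wrist','w4');to(.533,-.42,.2,97)
h=cv2.cvtColor(im,cv2.COLOR_RGB2HSV).astype(int)
S=proj(c,[[.533,-.42,.014],[.522,-.342,.014],[.56,-.38,.014],[.45,-.42,0]]);print(np.round(S),[h[int(v),int(u)] for u,v in S if 0<=v<384 and 0<=u<512])
E
```

```text
time: 10.7
position: [0.528, -0.4169, 0.2808]
tool_rot: [-2.085, -2.342, -0.0]
ft_force: [-0.1, 0.9, 0.2]
grip_width: 1.002
grip_force: 0.0
d [-0.0052  0.0033  0.0825] turn -0.004 | now yaw 96.8 pos [ 0.5292 -0.4155  0.2825] q7 0.68 rows>= 2
[[257. 168.]
 [256. 111.]
 [279. 142.]
 [201. 160.]] [array([ 11, 172, 113]), array([ 10, 173,  68]), array([ 11, 165,  65]), array([ 18, 130, 228])]
```

View pics/w4.png

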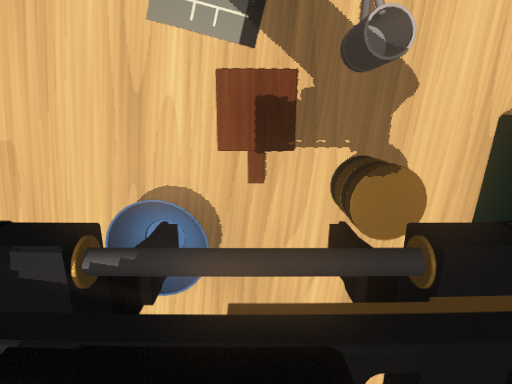

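The picture shows the stand plate (216–298, 68–150) and tab to (257,183), with the tin to the right at top (387,201) and the dish at (157,247). Measuring these, including tin clearance.

```bash
python3 - <<'E'
from h import *
im=cv2.imread("pics/w4.png");c=cam("wrist")
h=cv2.cvtColor(im,cv2.COLOR_BGR2HSV).astype(int)
m=((h[...,0]<14)&(h[...,1]>145)&(h[...,2]<170)).astype(np.uint8);m[:60]=0;m[190:]=0;m[:,:205]=0;m[:,305:]=0
m=cv2.morphologyEx(m,cv2.MORPH_CLOSE,np.ones((3,3)))
k=max(cv2.findContours(m,0,1)[0],key=cv2.contourArea).reshape(-1,2)
print('cnt',k.min(0),k.max(0))
pl=k[k[:,1]<150];r=cv2.minAreaRect((onplane(c,pl,.014)[:,:2]*1000).astype(np.float32));print('plate',r)
r=cv2.minAreaRect((onplane(c,k,.014)[:,:2]*1000).astype(np.float32));print('all',r)
f=lambda uv,z:np.round(onplane(c,uv,z)*1000)
print('tab corners',f([(248,151),(265,151),(265,183),(248,183)],.014))
print('tin top L,R,T,B',f([(349,201),(426,201),(387,162),(387,239)],.1))
print('tin base left',f([(331,185)],0.0))
E
```

```text
cnt [216  69] [296 182]
plate ((524.0739135742188, -339.11175537109375), (109.56190490722656, 107.08943176269531), 6.809427738189697)
all ((526.8772583007812, -362.92877197265625), (109.43705749511719, 155.32632446289062), 6.662730693817139)
tab corners [[ 520. -396.   14.]
 [ 544. -394.   14.]
 [ 550. -440.   14.]
 [ 525. -443.   14.]]
tin top L,R,T,B [[ 646. -431.  100.]
 [ 740. -420.  100.]
 [ 681. -380.  100.]
 [ 704. -474.  100.]]
tin base left [[ 650. -434.    0.]]
```

Stand: centre (524,-340), yaw 6.7°. The gripper body ends at x≈629 against the tin's edge at 646, so it clears. Going down to grip the tab.

```bash
python3 -c "
from h import *
to(.534,-.422,.0045,96.7)"; python3 inch.py '-0.007 0.004 0.05 0 1;-0.007 0.004 0.1 0 1;-0.007 0.004 0.15 0 1;-0.007 0.004 0.2 0 1;-0.007 0.004 0.24 0 1;-0.007 0.004 0.26 0 1;-0.007 0.004 0.26 0 1;-0.007 0.004 0.26 0 1'; python3 -c "
from h import *
to(.534,-.422,.0045,96.7)"
```

```text
d [-0.0078  0.0043  0.278 ] turn 0.002 | now yaw 96.8 pos [ 0.5292 -0.4155  0.2825] q7 0.68 rows>= 6
time: 11.55
position: [0.5355, -0.422, 0.0256]
tool_rot: [2.083, 2.349, 0.001]
ft_force: [-0.3, -0.3, 1.1]
grip_width: 0.999
grip_force: 0.0
d [ 0.0002 -0.0015  0.0211] turn 0.003 | now yaw 96.9 pos [ 0.5355 -0.422   0.0256] q7 0.64 rows>= 1
```

```bash
python3 inch.py '0 -0.0015 0.01 0 1;0 -0.0015 0.021 0 1;0 -0.0015 0.021 0 0.2;0 -0.0015 0.021 0 0.2;0 -0.0015 0.021 0 0.2;0 -0.0015 0.021 0 0.2;0 -0.0015 0.021 0 0.2;0 -0.0015 0.021 0 0.2;0 -0.0015 0.021 0 0.2;0 -0.0015 0.021 0 0.2;0 -0.0015 0.021 0 0.2;0 -0.0015 0.021 0 0.2;0 -0.0015 0.021 0 0.2' 40; python3 -c "
from h import *
g=.083; y=np.radians(-7.9); Y=np.array([-np.sin(y),np.cos(y)])
t=np.array([.4487,-.155])-g*Y;print(t)
to(*t,ctrl.get_state()['position'][2],82.1)"
```

```text
time: 12.85
position: [0.5325, -0.4234, 0.0031]
tool_rot: [-2.086, -2.348, 0.0]
ft_force: [-0.8, 0.1, 0.8]
grip_width: 0.268
grip_force: 40.0
[ 0.4372921  -0.23721229]
d [ 0.1961 -0.0726  0.    ] turn 0.256 | now yaw 96.8 pos [ 0.5325 -0.4234  0.0031] q7 0.63 rows>= 5
```

```bash
python3 inch.py '0.01 -0.004 0 0.01 0.2;0.025 -0.009 0 0.03 0.2;0.04 -0.015 0 0.05 0.2;0.055 -0.02 0 0.07 0.2;0.07 -0.026 0 0.09 0.2;0.085 -0.031 0 0.11 0.2;0.1 -0.037 0 0.13 0.2;0.115 -0.043 0 0.15 0.2;0.13 -0.048 0 0.17 0.2;0.145 -0.054 0 0.19 0.2;0.16 -0.059 0 0.21 0.2;0.175 -0.065 0 0.23 0.2;0.185 -0.069 0 0.245 0.2;0.196 -0.0725 0 0.256 0.2;0.196 -0.0725 0 0.256 0.2;0.196 -0.0725 0 0.256 0.2'; python3 - <<'E'
from h import *
to(.4373,-.2372,.003,82.1)
im,c=shot('top','t3');shot('wrist','w5')
h=cv2.cvtColor(im,cv2.COLOR_RGB2HSV).astype(int)
a=cv2.imread('pics/w5.png');b=cv2.imread('pics/t3.png')[170:270,230:370]
cv2.imwrite('pics/c5.png',np.hstack([cv2.resize(a,(400,300)),cv2.resize(b,(400,300))]))
E
```

```text
time: 14.45
position: [0.437, -0.2355, 0.003]
tool_rot: [-2.366, -2.063, 0.0]
ft_force: [-2.3, 4.1, 3.9]
grip_width: 0.27
grip_force: 40.0
d [-0.0017  0.0006 -0.0001] turn 0.001 | now yaw 82.2 pos [ 0.437  -0.2355  0.003 ] q7 0.23 rows>= 1
```

View pics/c5.png

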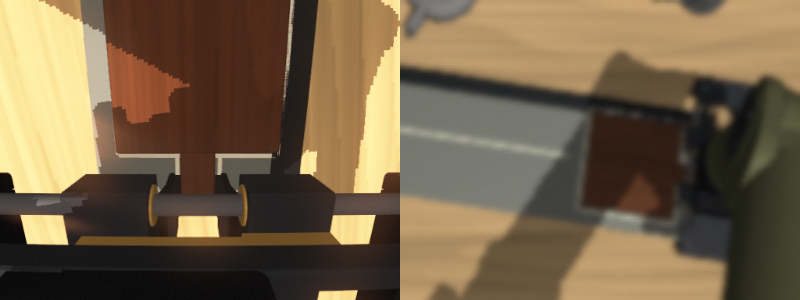

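The stand's plate lies inside its outline, with a pale rim visible all round. Releasing, rising, and verifying.

```bash
python3 inch.py '0 0 0 0 0.6;0 0 0 0 0.6;0 0 0 0 0.6;0 0 0 0 0.6;0 0 0 0 0.6;0 0 -0.03 0 0.8;0 0 -0.08 0 1;0 0 -0.13 0 1;0 0 -0.18 0 1;0 0 -0.23 0 1;0 0 -0.28 0 1;0 0 -0.33 0 1;0 0 -0.37 0 1;0 0 -0.37 0 1;0 0 -0.37 0 1;0 0 -0.37 0 1'; python3 - <<'E'
from h import *
im,c=shot('wrist','w6');to(.661,.075,.3,0)
h=cv2.cvtColor(im,cv2.COLOR_RGB2HSV).astype(int)
m=((h[...,0]<14)&(h[...,1]>145)&(h[...,2]<170)).astype(np.uint8)
m=cv2.morphologyEx(m,cv2.MORPH_CLOSE,np.ones((3,3)))
k=max(cv2.findContours(m,0,1)[0],key=cv2.contourArea).reshape(-1,2)
r=cv2.minAreaRect((onplane(c,k,.014)[:,:2]*1000).astype(np.float32));print('all',r,k.min(0),k.max(0))
g=((h[...,1]<75)).astype(np.uint8);ks=max(cv2.findContours(g[:240],0,1)[0],key=cv2.contourArea).reshape(-1,2);print('grey',ks.min(0),ks.max(0))
E
```

```text
time: 16.15
position: [0.437, -0.237, 0.3716]
tool_rot: [-2.368, -2.061, 0.001]
ft_force: [-0.3, -0.4, -0.5]
grip_width: 0.996
grip_force: 0.0
d [0.3397 0.1792 0.0711] turn 1.433 | now yaw 82.1 pos [ 0.4369 -0.2369  0.3713] q7 0.31 rows>= 10
all ((445.9474182128906, -176.7098388671875), (155.6971435546875, 108.69267272949219), 82.80192565917969) [220  71] [286 166]
grey [207   0] [300 161]
```

View pics/w6.png

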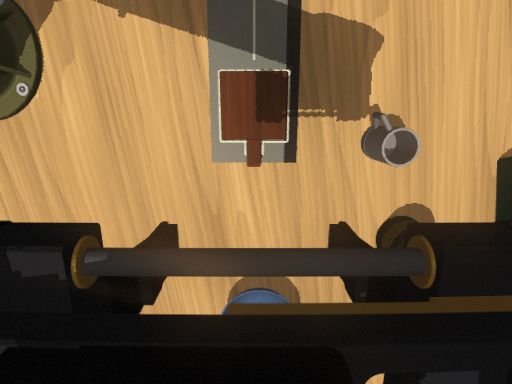

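The stand sits at (449,-153), yaw -7.2°, inside its outline at (220–288, 71–141). Next, the teapot.

```bash
python3 -c "
from h import *
to(.58,.07,.37,-10)"; 
```

```text
d [0.3237 0.0995 0.0013] turn 1.607 | now yaw 82.1 pos [ 0.4369 -0.2369  0.3713] q7 0.31 rows>= 11
```

```bash
python3 inch.py '0.03 0.01 0 0.15 1;0.06 0.02 0 0.3 1;0.09 0.03 0 0.45 1;0.12 0.04 0 0.6 1;0.15 0.05 0 0.75 1;0.18 0.06 0 0.9 1;0.21 0.07 0 1.05 1;0.24 0.08 0 1.2 1;0.27 0.09 0 1.35 1;0.3 0.1 0 1.5 1;0.323 0.1 0 1.6 1;0.323 0.1 0 1.6 1;0.323 0.1 0 1.6 1;0.323 0.1 0 1.6 1'; python3 - <<'E'
from h import *
im,c=shot('wrist','w7');to(.661,.075,.3,-30)
h=cv2.cvtColor(im,cv2.COLOR_RGB2HSV).astype(int)
print(np.round(proj(c,[[.661,.075,.1],[.667,.24,.045],[.558,.39,.045]])))
g=(h[...,1]<60).astype(np.uint8);g[235:]=0
n,l,s,ce=cv2.connectedComponentsWithStats(g)
print([ (s[i].tolist(),ce[i].round().tolist()) for i in range(1,n) if s[i][4]>300])
E
```

```text
time: 17.6
position: [0.5809, 0.0673, 0.3722]
tool_rot: [3.129, -0.264, -0.002]
ft_force: [-0.3, -0.3, 0.1]
grip_width: 0.999
grip_force: 0.0
d [ 0.0776 -0.0213  0.0725] turn 0.355 | now yaw -9.7 pos [0.581  0.0672 0.3725] q7 -1.98 rows>= 3
[[237. 109.]
 [137. 124.]
 [ 69. 204.]]
[([440, 55, 40, 42, 382], [457.0, 75.0]), ([212, 58, 56, 102, 2431], [241.0, 111.0]), ([88, 75, 56, 58, 1053], [112.0, 108.0]), ([154, 169, 281, 66, 10521], [272.0, 205.0]), ([0, 198, 99, 37, 1800], [50.0, 219.0])]
```

View pics/w7.png

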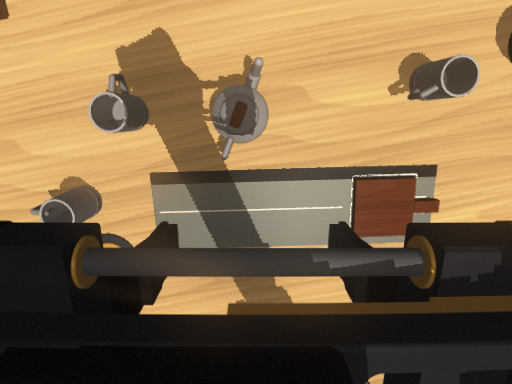

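```bash
python3 - <<'E'
from h import *
a=cv2.imread('pics/w7.png');cv2.imwrite('pics/c7.png',cv2.resize(a[45:170,170:320],(720,600),interpolation=cv2.INTER_CUBIC))
E
```

```text
(no output)
```

View pics/c7.png

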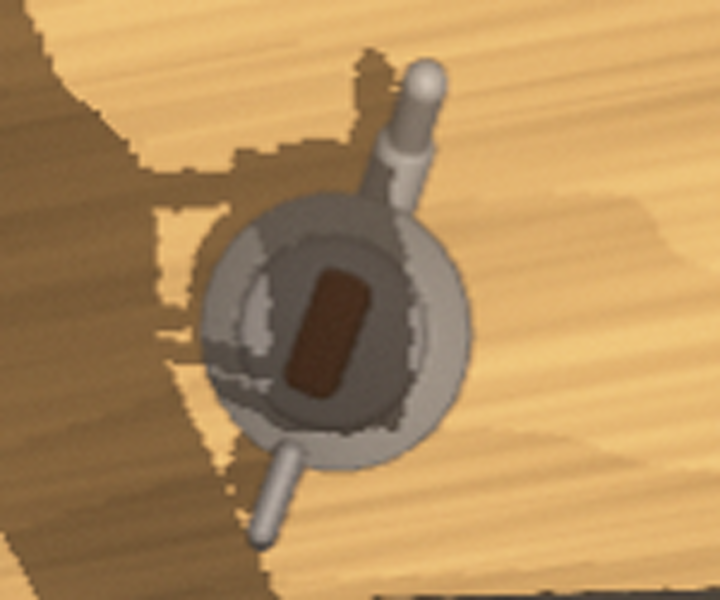

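The teapot's spout is the thicker two-part tube at the top (crop (426,80)); the thin handle loop is at the bottom (crop (263,540)); the fin top is at crop (329,333).

```bash
python3 - <<'E'
from h import *
c=cam('wrist')
f=lambda p,z:onplane(c,[np.array(p)/4.8+[169.6,44.6]],z)[0][:2]
fin=f((329,333),.109);sp=f((426,80),.075);hd=f((263,540),.06)
e1,e2=f((345,280),.109),f((313,388),.109)
d=lambda v:np.degrees(np.arctan2(v[1],v[0]))
print(fin,f((337,332),.055),sp,hd,d(sp-fin),d(sp-hd),d(e1-e2),np.linalg.norm(sp-fin),np.linalg.norm(e1-e2))
y=d(sp-hd)
to(*fin,.15,y);to(*fin,.086,y)
E
```

```text
[0.65414471 0.07462869] [0.65458837 0.07450067] [0.72142767 0.03479358] [0.59338188 0.11011671] -30.627795093499145 -30.46623399964939 -27.2422360227147 0.0781910035550505 0.031369788165641656
d [ 0.071  -0.0199  0.2225] turn 0.363 | now yaw -9.7 pos [0.581  0.0672 0.3725] q7 -1.98 rows>= 5
d [ 0.0711 -0.02    0.2865] turn 0.363 | now yaw -9.7 pos [0.581  0.0672 0.3725] q7 -1.98 rows>= 6
```

Consistent: teapot at (654,75), yaw -30.5°, spout 78 mm out. Gripping the fin.

```bash
python3 inch.py '0.03 -0.01 0 0.15 1;0.071 -0.02 0.02 0.3 1;0.071 -0.02 0.07 0.363 1;0.071 -0.02 0.12 0.363 1;0.071 -0.02 0.17 0.363 1;0.071 -0.02 0.22 0.363 0.7;0.071 -0.02 0.25 0.363 0.7;0.071 -0.02 0.27 0.363 0.7;0.071 -0.02 0.286 0.363 0.6;0.071 -0.02 0.286 0.363 0.2;0.071 -0.02 0.286 0.363 0;0.071 -0.02 0.286 0.363 0;0.071 -0.02 0.286 0.363 0;0.071 -0.02 0.286 0.363 0;0.071 -0.02 0.286 0.363 0;0.071 -0.02 0.286 0.363 0;0.071 -0.02 0.286 0.363 0;0.071 -0.02 0.286 0.363 0' 45; python3 -c "
from h import *
to(.449,-.1535,.18,-7.6)"
```

```text
time: 19.45
position: [0.6546, 0.0767, 0.0875]
tool_rot: [3.032, -0.823, 0.001]
ft_force: [-0.3, -1.3, 3.4]
grip_width: 0.179
grip_force: 44.9
d [-0.0609  0.3026 -0.0925] turn -0.398 | now yaw -30.4 pos [0.6546 0.0767 0.0875] q7 -2.43 rows>= 7
```

```bash
python3 inch.py '0 0 -0.02 0 0;0 0 -0.06 0 0;0 0 -0.09 0 0;0 0.02 -0.09 -0.03 0;-0.01 0.05 -0.09 -0.08 0;-0.02 0.09 -0.09 -0.14 0;-0.03 0.13 -0.09 -0.2 0;-0.04 0.17 -0.09 -0.26 0;-0.05 0.21 -0.09 -0.32 0;-0.06 0.25 -0.09 -0.38 0;-0.061 0.28 -0.09 -0.398 0;-0.061 0.295 -0.09 -0.398 0;-0.061 0.3025 -0.09 -0.398 0;-0.061 0.3025 -0.09 -0.398 0;-0.061 0.3025 -0.08 -0.398 0;-0.061 0.3025 -0.06 -0.398 0;-0.061 0.3025 -0.04 -0.398 0;-0.061 0.3025 -0.025 -0.398 0;-0.061 0.3025 -0.02 -0.398 0;-0.061 0.3025 -0.02 -0.398 0'; python3 -c "
from h import *
to(.449,-.1535,.1018,-7.6);shot('scene','s8');shot('wrist','w8')
a=cv2.imread('pics/w8.png');b=cv2.imread('pics/s8.png')[110:290,90:390]
cv2.imwrite('pics/c8.png',np.hstack([cv2.resize(a,(400,300)),cv2.resize(b,(400,300))]))
"
```

```text
time: 21.45
position: [0.4485, -0.1519, 0.1059]
tool_rot: [-3.134, 0.204, 0.003]
ft_force: [0.7, -0.1, -2.9]
grip_width: 0.18
grip_force: 44.9
d [0.0007 0.0016 0.0041] turn 0.002 | now yaw -7.5 pos [ 0.4485 -0.1519  0.1059] q7 -1.45 rows>= 1
```

View pics/c8.png

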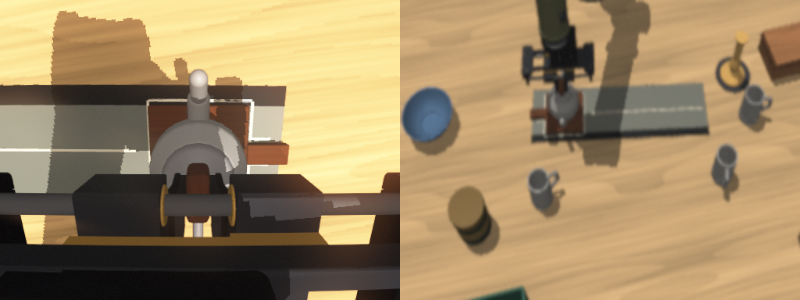

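The teapot hangs over the stand, with its spout towards the black border. Lowering, releasing, then rising.

```bash
python3 inch.py '0.001 0.001 0.002 0 0;0.001 0.001 0.0035 0 0;0.001 0.001 0.0035 0 0;0.001 0.001 0.0035 0 0.4;0.001 0.001 0.0035 0 0.5;0.001 0.001 0.0035 0 0.5;0.001 0.001 0.0035 0 0.5;0.001 0.001 0.0035 0 0.5;0 0 -0.03 0 0.8;0 0 -0.08 0 1;0 0 -0.13 0 1;0 0 -0.18 0 1;0 0 -0.23 0 1;0 0 -0.27 0 1;0 0 -0.27 0 1;0 0 -0.27 0 1'; python3 - <<'E'
from h import *
im,c=shot('wrist','w9');to(.55,-.23,.3,0)
a=cv2.imread('pics/w9.png');cv2.imwrite('pics/c9.png',np.hstack([cv2.resize(a[:240],(640,300)),np.zeros((300,0,3),np.uint8)]))
E
```

```text
time: 23.15
position: [0.4492, -0.1532, 0.3778]
tool_rot: [3.134, -0.207, 0.003]
ft_force: [0.2, 0.0, -0.2]
grip_width: 0.993
grip_force: 0.0
d [0.1107 0.0628 0.0763] turn -0.132 | now yaw -7.6 pos [ 0.4486 -0.1531  0.3764] q7 -1.4 rows>= 3
```

View pics/c9.png

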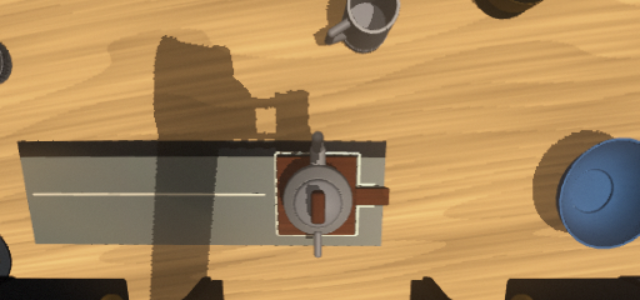

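The teapot stands centred on its stand, spout up to the border. The tankard at top (370,15) has its handle to the lower-left. I'll add a tankard finder that works with the camera straight above, and move there.

```bash
cat >> h.py <<'E'
def mug(guess,fn=None):
    im,c=shot('wrist',fn);h=cv2.cvtColor(im,cv2.COLOR_RGB2HSV).astype(int)
    g=(h[...,1]<75).astype(np.uint8);g[232:]=0
    g=cv2.morphologyEx(g,cv2.MORPH_OPEN,np.ones((2,2)))
    u=proj(c,[[*guess,.06]])[0]
    cs=[k for k in cv2.findContours(g,0,1)[0] if cv2.contourArea(k)>400]
    k=min(cs,key=lambda k:np.linalg.norm(k.reshape(-1,2).mean(0)-u))
    P=onplane(c,k.reshape(-1,2),.088)[:,:2]
    q=np.round(P*4000).astype(int);o=q.min(0)-4;q-=o
    M=np.zeros(q.max(0)[::-1]+5,np.uint8);cv2.fillPoly(M,[q.astype(np.int32)],1)
    D=cv2.distanceTransform(M,cv2.DIST_L2,5);_,r,_,b=cv2.minMaxLoc(D)
    ctr=(np.array(b)+o)/4000
    v=P-ctr;n=np.linalg.norm(v,axis=1);w=v[n>.040].mean(0)
    y=np.degrees(np.arctan2(w[1],w[0]))
    print("mug ctr",ctr.round(4),"r",r/4,"reach",round(n.max()*1000),"yaw",round(y,1),"px",k.reshape(-1,2).mean(0).round(),"others",[kk.reshape(-1,2).mean(0).round().tolist() for kk in cs], "cam",(-c[2].T@c[3]).round(3))
    return ctr,y
E
python3 -c "
from h import *
to(.585,-.24,.27,0)"; python3 inch.py '0.04 0.02 0 -0.1 1;0.08 0.04 0.03 -0.13 1;0.12 0.06 0.06 -0.13 1;0.145 0.068 0.1 -0.13 1;0.145 0.068 0.105 -0.13 1;0.145 0.068 0.105 -0.13 1;0.145 0.068 0.105 -0.13 1'; python3 -c "
from h import *
m,y=mug((.655,-.24),'w10');to(*m,.3,y,True)"
```

```text
d [0.1468 0.0681 0.1062] turn -0.132 | now yaw -7.6 pos [ 0.4486 -0.1531  0.3764] q7 -1.4 rows>= 4
time: 23.9
position: [0.5832, -0.239, 0.2725]
tool_rot: [-3.141, 0.002, 0.0]
ft_force: [-0.3, 0.4, 1.1]
grip_width: 0.998
grip_force: 0.0
mug ctr [ 0.6548 -0.2438] r 27.332176208496094 reach 52 yaw 111.0 px [250. 116.] others [[78.0, 215.0], [250.0, 116.0]] cam [ 0.653 -0.24   0.435]
d [ 0.0712  0.0046 -0.0261] turn 1.203 | now yaw -0.1 pos [ 0.5836 -0.2391  0.2738] q7 -1.31 rows>= 9
```

```bash
python3 inch.py '0.01 0 0 -0.15 1;0.02 0 0 -0.3 1;0.03 0 0 -0.45 1;0.04 0 0 -0.6 1;0.05 0 0 -0.75 1;0.06 0.005 0 -0.9 1;0.071 0.005 0 -1.05 1;0.071 0.005 0 -1.2 1;0.071 0.005 0 -1.35 1;0.071 0.005 0 -1.5 1;0.071 0.005 0.02 -1.65 1;0.071 0.005 0.05 -1.8 1;0.071 0.005 0.09 -1.94 1;0.071 0.005 0.14 -1.94 1;0.071 0.005 0.18 -1.94 1;0.071 0.005 0.21 -1.94 1;0.071 0.005 0.228 -1.94 1;0.071 0.005 0.228 -1.94 1;0.071 0.005 0.228 -1.94 0.5;0.071 0.005 0.228 -1.94 0.5' 30;  python3 inch.py '0 0 0 0 0.4;0 0 0 0 0.3;0 0 0 0 0.3;0 0 0 0 0.3;0 0 -0.02 0 0.3;0 0 -0.06 0 0.3;0 0 -0.1 0 0.3;0 0 -0.15 0 0.3;0 0 -0.15 0 0.3;0 0 -0.15 0 0.3'; python3 - <<'E'
from h import *
a=np.radians(-7.9)
for s in(.0,.1,.2):
    p=np.array([.4715,.010])+s*np.array([-np.sin(a),np.cos(a)]);print(s,p)
p=np.array([.4715,.010]);to(*p,.2,-8)
E
```

```text
time: 25.95
position: [0.6564, -0.2453, 0.0471]
tool_rot: [1.776, 2.586, 0.001]
ft_force: [0.1, 0.0, 0.2]
grip_width: 0.895
grip_force: 0.0
time: 26.95
position: [0.6546, -0.245, 0.1946]
tool_rot: [1.778, 2.589, -0.001]
ft_force: [-0.1, 0.1, -2.7]
grip_width: 0.677
grip_force: 30.0
0.0 [0.4715 0.01  ]
0.1 [0.48524445 0.10905095]
0.2 [0.49898891 0.20810189]
d [ 0.3037 -0.0794 -0.0057] turn 2.077 | now yaw 111.0 pos [ 0.6546 -0.245   0.1946] q7 0.48 rows>= 14
```

```bash
python3 inch.py '0.02 -0.005 0 0.12 0.3;0.05 -0.013 0 0.27 0.3;0.08 -0.02 0 0.42 0.3;0.11 -0.028 0 0.57 0.3;0.14 -0.036 0 0.72 0.3;0.17 -0.044 0 0.87 0.3;0.2 -0.052 0 1.02 0.3;0.22 -0.058 0 1.17 0.3;0.24 -0.063 0 1.32 0.3;0.26 -0.068 0 1.47 0.3;0.28 -0.073 0 1.62 0.3;0.29 -0.076 0 1.77 0.3;0.304 -0.079 0 1.92 0.3;0.304 -0.079 0 2.077 0.3;0.304 -0.079 0 2.077 0.3;0.304 -0.079 0.03 2.077 0.3;0.304 -0.079 0.07 2.077 0.3;0.304 -0.079 0.11 2.077 0.3;0.304 -0.079 0.135 2.077 0.3;0.304 -0.079 0.14 2.077 0.3'; python3 -c "
from h import *
to(.4715,.01,.0475,-8)"
```

```text
time: 28.95
position: [0.4675, 0.0101, 0.0496]
tool_rot: [-3.133, 0.215, 0.015]
ft_force: [-0.6, -0.4, -2.3]
grip_width: 0.679
grip_force: 30.0
d [ 0.004  -0.0005  0.0021] turn 0.003 | now yaw -7.8 pos [0.4675 0.0101 0.0496] q7 -1.89 rows>= 1
```

```bash
python3 inch.py '0.004 0 0.001 0 0.3;0.004 0 0.0025 0 0.3;0.004 0 0.0025 0 0.3;0.004 0 0.0025 0 1;0.004 0 0.0025 0 1;0.004 0 0.0025 0 1;0.004 0 0.0025 0 1;0.004 0 -0.01 0 1;0.004 0 -0.05 0 1;0.004 0 -0.1 0 1;0.004 0 -0.15 0 1;0.004 0 -0.2 0 1;0.004 0 -0.22 0 1;0.004 0 -0.22 0 1'; python3 -c "
from h import *
to(.6,.245,.27,0)"
```

```text
time: 30.35
position: [0.4778, 0.0104, 0.2788]
tool_rot: [3.133, -0.218, 0.013]
ft_force: [0.0, -0.7, -0.4]
grip_width: 1.001
grip_force: 0.0
d [ 0.0885 -0.2492  0.0093] turn -0.139 | now yaw -7.9 pos [0.4778 0.0104 0.2788] q7 -1.74 rows>= 6
```

```bash
python3 inch.py '0.01 -0.05 0 -0.1 1;0.03 -0.1 0 -0.14 1;0.05 -0.15 0 -0.14 1;0.07 -0.2 0 -0.14 1;0.0885 -0.249 0.01 -0.14 1;0.0885 -0.249 0.01 -0.14 1;0.0885 -0.249 0.01 -0.14 1;0.0885 -0.249 0.01 -0.14 1'; python3 -c "
from h import *
m,y=mug((.668,.245),'w11');to(*m,.045,y,True)
m,y=mug((.4715,.01),'w12')"
```

```text
time: 31.15
position: [0.5972, 0.2439, 0.263]
tool_rot: [3.141, 0.003, -0.003]
ft_force: [0.2, -0.6, 0.3]
grip_width: 1.001
grip_force: 0.0
mug ctr [0.688  0.2592] r 27.662017822265625 reach 51 yaw -16.3 px [240.  85.] others [[131.0, 213.0], [345.0, 214.0], [240.0, 85.0]] cam [0.667 0.244 0.426]
d [ 0.0906 -0.0166  0.2186] turn 0.285 | now yaw -0.0 pos [0.5975 0.2429 0.2637] q7 -2.21 rows>= 5
mug ctr [0.5532 0.2242] r 22.5 reach 245 yaw -89.9 px [347. 214.] others [[134.0, 213.0], [347.0, 214.0], [239.0, 86.0]] cam [0.667 0.243 0.427]
```

```bash
python3 inch.py '0.04 -0.008 0 0.15 1;0.08 -0.016 0 0.285 1;0.0905 -0.0165 0.02 0.285 1;0.0905 -0.0165 0.06 0.285 1;0.0905 -0.0165 0.11 0.285 1;0.0905 -0.0165 0.16 0.285 1;0.0905 -0.0165 0.2 0.285 1;0.0905 -0.0165 0.216 0.285 1;0.0905 -0.0165 0.216 0.285 1;0.0905 -0.0165 0.216 0.285 0.3;0.0905 -0.0165 0.216 0.285 0.3;0.0905 -0.0165 0.216 0.285 0.3;0.0905 -0.0165 0.216 0.285 0.3;0.0905 -0.0165 0.216 0.285 0.3;0.0905 -0.0165 0.216 0.285 0.3;0.0905 -0.0165 0.216 0.285 0.3' 30; python3 -c "
from h import *
to(.4852,.109,.2,-8)"
```

```text
time: 32.85
position: [0.689, 0.2609, 0.0494]
tool_rot: [-3.11, 0.445, -0.002]
ft_force: [-1.7, -1.6, 4.9]
grip_width: 0.682
grip_force: 30.0
d [-0.1528  0.2029 -0.1509] turn -0.145 | now yaw -16.3 pos [0.689  0.2609 0.0494] q7 -2.54 rows>= 6
```

```bash
python3 inch.py '0 0 -0.02 0 0.3;0 0 -0.06 0 0.3;0 0 -0.11 0 0.3;-0.02 0.03 -0.15 -0.03 0.3;-0.05 0.06 -0.15 -0.08 0.3;-0.08 0.1 -0.15 -0.12 0.3;-0.11 0.14 -0.15 -0.145 0.3;-0.13 0.17 -0.15 -0.145 0.3;-0.145 0.195 -0.15 -0.145 0.3;-0.153 0.203 -0.15 -0.145 0.3;-0.153 0.203 -0.15 -0.145 0.3;-0.153 0.203 -0.15 -0.145 0.3;-0.153 0.203 -0.12 -0.145 0.3;-0.153 0.203 -0.08 -0.145 0.3;-0.153 0.203 -0.04 -0.145 0.3;-0.153 0.203 -0.02 -0.145 0.3;-0.153 0.203 -0.008 -0.145 0.3;-0.153 0.203 -0.003 -0.145 0.3;-0.153 0.203 -0.003 -0.145 0.3;-0.153 0.203 -0.003 -0.145 0.3'; python3 -c "
from h import *
to(.4852,.109,.0498,-8)"
```

```text
time: 34.85
position: [0.4858, 0.1094, 0.0521]
tool_rot: [-3.134, 0.218, -0.003]
ft_force: [0.4, -0.2, -2.9]
grip_width: 0.674
grip_force: 30.0
d [-0.0005  0.0005  0.0023] turn 0.001 | now yaw -8.0 pos [0.4858 0.1094 0.0521] q7 -2.17 rows>= 1
```

Lower, release, rise, and go to view tankard A near (558,392).

```bash
python3 inch.py '0 0 0.002 0 0.3;0 0 0.0025 0 0.3;0 0 0.0025 0 1;0 0 0.0025 0 1;0 0 0.0025 0 1;0 0 0.0025 0 1;0 0 0.0025 0 1;0 0 -0.01 0 1;0 0 -0.05 0 1;0 0 -0.1 0 1;0 0 -0.15 0 1;0 0 -0.2 0 1;0 0 -0.23 0 1;0 0 -0.23 0 1;0 0 -0.23 0 1'; python3 -c "
from h import *
to(.49,.385,.28,0)"
```

```text
time: 36.35
position: [0.4847, 0.1091, 0.2819]
tool_rot: [3.134, -0.218, 0.003]
ft_force: [0.3, 0.6, -0.0]
grip_width: 0.999
grip_force: 0.0
d [-0.033  -0.274   0.0018] turn -0.139 | now yaw -8.0 pos [0.4847 0.1091 0.2819] q7 -1.97 rows>= 6
```

```bash
python3 inch.py '0 -0.05 0 -0.1 1;-0.01 -0.1 0 -0.14 1;-0.02 -0.15 0 -0.14 1;-0.03 -0.2 0 -0.14 1;-0.033 -0.25 0 -0.14 1;-0.033 -0.274 0 -0.14 1;-0.033 -0.274 0 -0.14 1;-0.033 -0.274 0 -0.14 1;-0.033 -0.274 0 -0.14 1'; python3 -c "
from h import *
m,y=mug((.558,.39),'w13');to(*m,.045,y,True);to(*m,.045,y+35,True);to(*m,.045,y-35,True)
im,c=shot('wrist');print(np.round(proj(c,[[.4295,.3745,.146]])))"
```

```text
time: 37.25
position: [0.4902, 0.3831, 0.2801]
tool_rot: [3.139, -0.001, -0.001]
ft_force: [0.3, -0.8, 1.0]
grip_width: 1.002
grip_force: 0.0
mug ctr [0.5495 0.3852] r 27.21356773376465 reach 52 yaw 77.1 px [243. 122.] others [[234.0, 212.0], [277.0, 196.0], [427.0, 178.0], [243.0, 122.0]] cam [0.56  0.383 0.443]
d [ 0.059  -0.0028  0.2355] turn -1.346 | now yaw -0.1 pos [0.4905 0.3829 0.2805] q7 -2.52 rows>= 9
d [ 0.059  -0.0028  0.2355] turn 1.184 | now yaw -0.1 pos [0.4905 0.3829 0.2805] q7 -2.52 rows>= 8
d [ 0.059  -0.0028  0.2355] turn -0.736 | now yaw -0.1 pos [0.4905 0.3829 0.2805] q7 -2.52 rows>= 5
[[260. 242.]]
```

Tankard A is at (549,385), handle yaw 77°. To keep the gripper body clear of the candlestick, I'll grip it 30° off with the tool at yaw 227°.

```bash
python3 inch.py '0.01 0 0 -0.15 1;0.02 0 0 -0.3 1;0.03 0 0 -0.45 1;0.04 0 0 -0.6 1;0.05 0 0 -0.75 1;0.059 -0.003 0 -0.9 1;0.059 -0.003 0 -1.05 1;0.059 -0.003 0 -1.2 1;0.059 -0.003 0 -1.35 1;0.059 -0.003 0 -1.5 1;0.059 -0.003 0 -1.65 1;0.059 -0.003 0 -1.8 1;0.059 -0.003 0 -1.95 1;0.059 -0.003 0 -2.1 1;0.059 -0.003 0 -2.25 1;0.059 -0.003 0 -2.4 1;0.059 -0.003 0 -2.55 1;0.059 -0.003 0 -2.7 1;0.059 -0.003 0 -2.85 1;0.059 -0.003 0 -3 1'; python3 inch.py '0 0 0 -0.15 1;0 0 0 -0.3 1;0 0 0 -0.45 1;0 0 0 -0.6 1;0 0 0 -0.75 1;0 0 0 -0.9 1;0 0 0 -0.96 1;0 0 0 -0.96 1'; python3 -c "
from h import *
to(.5495,.3852,.047,-133)"
```

```text
time: 39.35
position: [0.5498, 0.3861, 0.2812]
tool_rot: [0.215, 3.133, -0.002]
ft_force: [0.1, -0.6, 0.0]
grip_width: 1.0
grip_force: 0.0
time: 40.15
position: [0.5497, 0.3863, 0.2812]
tool_rot: [-1.248, 2.883, -0.002]
ft_force: [-0.8, 0.3, 0.9]
grip_width: 1.002
grip_force: 0.0
d [ 0.0009 -0.0003  0.2342] turn -0.003 | now yaw -133.2 pos [0.5497 0.3863 0.2812] q7 1.31 rows>= 5
```

```bash
python3 inch.py '0 0 0.05 0 1;0 0 0.1 0 1;0 0 0.15 0 1;0 0 0.19 0 1;0 0 0.22 0 1;0 0 0.234 0 1;0 0 0.234 0 1;0 0 0.234 0 0.3;0 0 0.234 0 0.3;0 0 0.234 0 0.3;0 0 0.234 0 0.3;0 0 0.234 0 0.3;0 0 0.234 0 0.3;0 0 0.234 0 0.3;0 0 0.214 0 0.3;0 0 0.17 0 0.3;0 0 0.12 0 0.3;0 0 0.084 0 0.3;0 0 0.084 0 0.3;0 0 0.084 0 0.3' 30; python3 -c "
from h import *
to(.499,.208,.2,142)"
```

```text
time: 42.15
position: [0.5485, 0.3884, 0.198]
tool_rot: [-1.252, 2.88, 0.0]
ft_force: [0.2, -0.5, -3.6]
grip_width: 0.673
grip_force: 30.0
d [ 0.1657 -0.0869 -0.0022] turn 1.483 | now yaw -133.0 pos [0.5485 0.3884 0.198 ] q7 1.29 rows>= 10
```

```bash
python3 inch.py '0.02 -0.01 0 0.13 0.3;0.04 -0.02 0 0.27 0.3;0.06 -0.03 0 0.41 0.3;0.08 -0.04 0 0.55 0.3;0.1 -0.05 0 0.69 0.3;0.115 -0.06 0 0.83 0.3;0.13 -0.068 0 0.97 0.3;0.145 -0.076 0 1.11 0.3;0.155 -0.082 0 1.25 0.3;0.166 -0.087 0 1.39 0.3;0.166 -0.087 0 1.483 0.3;0.166 -0.087 0 1.483 0.3;0.166 -0.087 0.04 1.483 0.3;0.166 -0.087 0.08 1.483 0.3;0.166 -0.087 0.12 1.483 0.3;0.166 -0.087 0.14 1.483 0.3;0.166 -0.087 0.145 1.483 0.3;0.166 -0.087 0.147 1.483 0.3;0.166 -0.087 0.147 1.483 0.3'; python3 -c "
from h import *
to(.499,.208,.048,142)"
```

```text
time: 44.05
position: [0.4996, 0.2078, 0.0507]
tool_rot: [1.022, 2.97, 0.001]
ft_force: [0.2, 0.2, -1.6]
grip_width: 0.673
grip_force: 30.0
d [ 0.0006 -0.0002  0.0027] turn 0.0 | now yaw 142.0 pos [0.4996 0.2078 0.0507] q7 0.09 rows>= 1
```

```bash
python3 inch.py '0 0 0.0015 0 0.3;0 0 0.0025 0 0.3;0 0 0.0025 0 0.95;0 0 0.0025 0 0.95;0 0 0.0025 0 0.95;0 0 0.0025 0 0.95;0 0 0.0025 0 0.95;0 0 -0.01 0 0.95;0 0 -0.05 0 0.95;0 0 -0.1 0 1;0 0 -0.15 0 1;0 0 -0.2 0 1;0 0 -0.25 0.1 1;0 0 -0.3 0.25 1;0 0 -0.34 0.4 1;0 0 -0.36 0.55 1;0 0 -0.36 0.7 1;0 0 -0.36 0.85 1;0 0 -0.36 1 1;0 0 -0.36 1.15 1'; python3 inch.py '0 0 0 0.15 1;0 0 0 0.3 1;0 0 0 0.45 1;0 0 0 0.6 1;0 0 0 0.75 1;0 0 0 0.9 1;0 0 0 1.05 1;0 0 0 1.2 1;0 0 0 1.33 1;0 0 0 1.33 1'; python3 -c "
from h import *
to(.41,.08,.42,0)"
```

```text
time: 46.05
position: [0.4986, 0.2078, 0.411]
tool_rot: [2.479, 1.929, 0.001]
ft_force: [-0.4, -0.2, 0.0]
grip_width: 1.004
grip_force: 0.0
time: 47.05
position: [0.4987, 0.2077, 0.4108]
tool_rot: [-3.142, 0.002, -0.001]
ft_force: [-1.0, 0.3, 1.0]
grip_width: 1.0
grip_force: 0.0
d [-0.0885  0.1278 -0.0092] turn -0.002 | now yaw -0.1 pos [0.4987 0.2077 0.4108] q7 -2.1 rows>= 4
```

```bash
python3 inch.py '-0.03 0.04 0 0 1;-0.06 0.08 0 0 1;-0.088 0.12 0 0 1;-0.088 0.128 0 0 1;-0.088 0.128 0 0 1;-0.088 0.128 0 0 1;-0.088 0.128 0 0 1'; python3 - <<'E'
from h import *
im,c=shot('wrist','w20');print(c)
P=[(.4715,.01),(.4852,.109),(.499,.208)]
print(proj(c,[[*p,.09] for p in P]).round(),proj(c,[[.449,-.154,.1]]).round(),(-c[2].T@c[3]).round(3))
a=cv2.imread('pics/w20.png');cv2.imwrite('pics/c20.png',cv2.resize(a[0:232,110:420],(800,599),interpolation=cv2.INTER_CUBIC))
np.save('c20.npy',np.r_[c[2].ravel(),c[3]])
E
```

```text
time: 47.75
position: [0.4113, 0.0812, 0.4099]
tool_rot: [-3.141, -0.004, 0.001]
ft_force: [0.1, -0.2, 0.6]
grip_width: 0.995
grip_force: 0.0
(array([[301.87467042,   0.        , 252.97722408],
       [  0.        , 301.87467042, 194.47341286],
       [  0.        ,   0.        ,   1.        ]]), array([-0.03693394,  0.        ,  0.        ,  0.        ]), array([[ 2.58541562e-03, -9.99996078e-01, -1.07645317e-03],
       [-9.66772063e-01, -2.77468669e-03,  2.55624882e-01],
       [-2.55626866e-01,  3.79788288e-04, -9.66775445e-01]]), array([0.08020615, 0.3187351 , 0.67665616]))
[[299. 121.]
 [235. 112.]
 [171. 103.]] [[404. 137.]] [0.481 0.081 0.573]
```

View pics/c20.png

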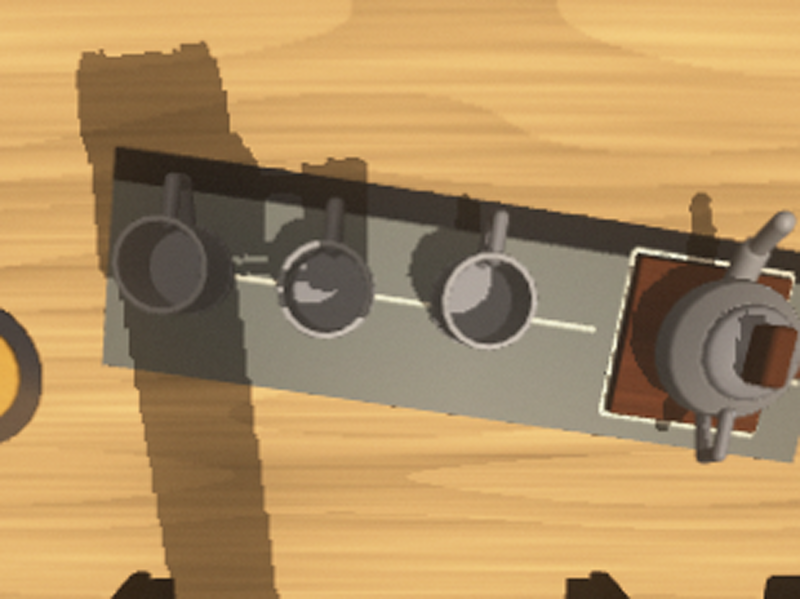

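All three stand on the line with handles to the border: rims at crop (160,264), (326,289), (489,300), handle tips at (178,178), (334,203), (501,215). Checking the numbers, and the bystanders against the first top view.

```bash
python3 - <<'E'
from h import *
c=cam('wrist');s=800/310
f=lambda p,z:onplane(c,[(np.array(p)+.5)/s-.5+[110,0]],z)[0][:2]
a=np.radians(-7.9);M=np.array([[np.cos(a),np.sin(a)],[-np.sin(a),np.cos(a)]])
for r,h in(((160,264),(178,178)),((326,289),(334,203)),((489,300),(501,215))):
    p,q=f(r,.09),f(h,.078);m=M@(p-[.4715,.0095]);v=M@(q-p)
    print('mat mm',(m*1000).round(),'handle deg',np.degrees(np.arctan2(v[1],v[0])).round(1),'len',round(np.hypot(*v)*1000))
im,_=shot('top','t9');b=cv2.imread('pics/top0.png');t=cv2.imread('pics/t9.png')
for n,(x0,y0,x1,y1) in dict(tin=(580,210,650,265),casket=(100,330,195,398),dish=(640,335,715,410)).items():
    A,B=[cv2.cvtColor(k[int(y0*.64):int(y1*.64),int(x0*.64):int(x1*.64)],cv2.COLOR_BGR2GRAY).astype(np.float32) for k in(b,t)]
    print(n,np.round(cv2.phaseCorrelate(A,B),2))if 0 else print(n,[np.round(v,2) for v in cv2.phaseCorrelate(A,B)])
E
```

```text
mat mm [  1. 199.] handle deg -4.1 len 51
mat mm [ 0. 99.] handle deg 2.6 len 50
mat mm [8. 1.] handle deg -0.2 len 50
tin [array([0.45, 0.01]), np.float64(0.96)]
casket [array([-0.09,  0.44]), np.float64(0.96)]
dish [array([-0.09, -0.35]), np.float64(0.81)]
```

```bash
python3 -c "
from h import *
print(workorder.close_job())"
```

```text
the job is handed in; nothing more can be done
None
```

I handed the job in after about 48 s of robot time. By my last measurements the candlestick, stand, teapot and all three tankards are in place, with the spout and handles facing the black border and the tin, casket and dish unmoved; the hand-in gave no verdict.

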